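# Index a chestpiece under the hand press and seat its rim

## Robot

A 7-joint arm with a two-finger parallel gripper is mounted at the origin on the work surface. World frame = base frame: x ahead of the robot, y to its left, z up, the work surface at z = 0. Lengths are in m, angles in rad, forces in N, time in s.
With the tool pointing down it reaches from about 0.425 to 0.95 m from the base axis. Payload 16.7 kg.
Tool frame: the origin (TCP) lies on the centre line of the jaws, within the pads' length; the fingertips stand tips_ahead ahead of it and the grasp point (between the pads) lies 3 mm ahead of it (tips_ahead is the distance from the TCP to the fingertips, in m); y points along the fingers, x is the direction in which the jaws open and shut, and the axes are right-handed (so a half turn about y gives the same grasp; the last joint's range is limited). The gripper opens to 94 mm and grips with 3 to 60 N. Pads are 16 mm wide; open, the fingers measure 119 mm over their backs; the gripper's body (75 mm by 177 mm) begins 78 mm behind the grasp point.
Start: joints at [-1.435, 0.426, 0.074, 1.606, -0.034, 1.111, -0.067], TCP at [0.19, 0.648, 0.205] pointing down, gripper open.
Joint ranges: [-2.85, 2.85], [-0.5, 2.14], [-1.23, 1.37], [0.21, 2.46], [-1.02, 4.16], [0.16, 2.05], [-2.73, 2.73]. Speed limits (rad/s): [1.89, 1.89, 2.39, 2.39, 3.01, 3.01, 3.01].

## Interface

Orientations are given as a unit quaternion [w, x, y, z].
In Python, from rig import * gives the robot as it stands.
- The arm moves only by the tool drive_tool, never from a script. Its argument "moves" is a list of rows, each a list of 5 numbers: the opening, from 0 (shut) to 1 (fully open), then the shift along the tool's x, y, z in m, then the turn about the tool's y in rad. In form: [[grip, tx, ty, tz, turn], ...]. A call has exactly 10 rows; each row is the pose to reach, as a shift and turn from the pose commanded when the call began, along the tool's axes at that moment; what a row does not reach only later rows make up. A row lasts 1/12 s, in which the tool goes at most 41.7 mm and 7.16 degrees, less where a joint would pass 70% of its speed; a pose out of reach is approached as far as the arm can. A call with a gripper value outside its range is refused whole. The fingers move at their own pace and stop on an object; "squeeze" is the grip in N (left out, the last holds). Time passes only in rows, so rows that repeat a pose let the fingers close, or fill a call up. It gives the time, the measured TCP pose, the force and the opening at its end, in the units of the state.
- observe(): the state, without advancing time (a new reading comes with each control period).
- snapshot(name): name is "side" or "top"; returns the picture (420x560x3 uint8, red, green, blue); there is no depth.
- camera_model(name): a dict with "fx", "fy", "cx", "cy" (pixels), "origin" and "rotation" of the camera in the world. Camera axes: x right, y up, looking along -z (the intrinsics and any distortion apply to the point x, -y, -z); pixel columns grow to the right and rows downward; lengths in m; the calibration is good to about 2 mm. A picture is of the moment at which its call begins. camera_model takes no time and is no camera call.
- sign_off(): hands the job in, once; it reports no verdict.
The state is a dict: "time": time; "qpos": joint angles; "qd": joint speeds; "tau": joint torques, N m; "tcp_pos": TCP position; "orientation": TCP orientation; "force": force on the tool from outside, world axes, zero at the start; "ft_torque": the same for the moment, N m; "finger_gap": opening from 0.0 (shut) to 1.0 (fully open).
Only numpy, scipy, OpenCV 4.12 (cv2) and the standard library are available. Lean on these libraries where they do the work, as an engineer would, in place of code of your own. Each camera call takes 0.05 s, during which the arm holds its last target. There are 200 camera calls.

## Task

Pull up the spring index knob of the small hand press, slide the carriage one notch so that the black chestpiece (not the chrome bell) comes under the ram, and let the knob drop fully home so the carriage is locked. Only then push the red-ball lever all the way down to seat the chestpiece's rim, and let the lever spring back up. Leave both chestpieces in their nests and do not disturb the other things on the counter.

Things in the scene. Friction and masses are not known exactly. Their poses are not given: they have to be found in the camera images.
- press: Green cast-iron hand press, fixed; base 270 mm (its x) by 250 mm. Origin on the counter under the vertical ram axis; z up; -x is its front (towards the robot), with the index knob. Column behind (x 60 to 110 mm). The head overhangs the slide: x -35 to 110, y -32 to 32, heights 120 to 240 mm, lever hub out to x -47. The carriage slides along its y.
- knob_top (a point): Centre of the top of the black index knob: an upright cylinder 26 mm in diameter, 30 mm tall, top at height 79 mm, underside at 49 mm when home. It stands on the carriage's tongue (top at 42 mm) at press x -125 mm and moves with the carriage (y = carriage value). Free all round.
- index_knob (a joint): Lift of the index knob, m: 0 = pin home in a notch (locked); up to 0.016 against a spring of 6 to 10 N. The pin clears the ridges between notches from 0.012. Let go over a ridge it stays up on it (about 0.011, not locked); within about 3 mm of a notch its round nose drops in (about 1.5 mm play).
- carriage (a joint): Position of the carriage (aluminium plate 80 by 178 mm) along the press's y axis, m: 0 at the start (middle notch, ram between the nests); the other notches are at +0.055 and -0.055, stops at +/-0.075, past the notches. It moves with about 2 N once the pin is out; locked while the pin is home.
- ram_face (a point): Centre of the round brass underside (36 mm in diameter) of the ram, on the press's vertical axis; height 88 mm when up, comes down 20 mm with the lever.
- lever_ball (a point): Centre of the red ball, 34 mm in diameter, on the lever's end, 170 mm from its hinge, which runs along the press's x at height 190 mm over press y = 0. Ball at press x -39, y -160 mm, height 248 mm when up; y -161 mm, height 135 mm when fully down (y -170 mm midway). It can be pushed down from above; nothing is under it.
- lever (a joint): Lever angle in rad: 0 = up, 0.68 = fully down against its stop; pushing it takes about 5 to 12 N at the ball, and a spring brings it back up. It drives the ram 30 mm per rad; the ram meets the rim at about 0.53.
- nest_plus (a point): Centre of the floor (height 42 mm) of one round nest on the carriage, 55 mm to the press +y side of the carriage middle; wall 9 mm high, inner diameter 47 mm. One chestpiece sits in each nest.
- nest_minus (a point): The like centre of the other nest, 55 mm to the press -y side of the carriage middle.
- black_chestpiece: Black plastic diaphragm chestpiece, a disc 44 mm in diameter, 24 mm tall plus its rim, with a short steel stem (4 mm radius, reaching 42 mm from the axis along its own -x). Origin at the centre of its underside, z up. Starts in one of the two nests (floor at 42 mm), either one.
- rim (a joint): How far the black diaphragm rim (40 mm in diameter, grey membrane in the middle) on the black chestpiece has been pressed in, m: 0 = standing 4 mm proud (its top 30 mm above the chestpiece's underside), 0.004 = fully seated. It stays where it is pressed; it takes about 12 N.
- bell_chestpiece: Chrome bell chestpiece, 44 mm in diameter, 26 mm tall with a narrower top, with a steel stem along its own -x. Origin at the centre of its underside. Starts in the other nest; to stay there.
- ear_tip_tray: White tray 120 by 90 by 20 mm, bystander.
- ear_tip0: Grey ear tip 16 mm across, 14 mm tall, in the tray, bystander.
- ear_tip1: Grey ear tip like the other, in the tray, bystander.
- tuning_fork: Steel tuning fork 195 mm long lying along its x, 8 mm thick, bystander.
- reflex_hammer: Reflex hammer lying along its x, about 195 mm long, 26 mm thick, bystander.
- gel_bottle: Hand gel bottle 56 mm in diameter, 130 mm tall, bystander.
- specimen_jar: Glass jar with a blue lid, 56 mm in diameter, 64 mm tall, bystander.
Things that resemble listed ones, but are neither listed nor needed, are in the scene too. What is shaped like the black_chestpiece but blue is not meant. Leave any blue look-alike of the bell_chestpiece alone.

How it is judged:
On the way, in this order (a step that is already met when the one before it is completed fails the run):
1. the index knob is pulled out of its notch (value of joint index_knob above 0.01 m), for 0.1 s.
2. the black chestpiece is under the ram, within 5 mm, and the index knob has dropped home (within 2 mm) (horizontal distance between black_chestpiece and ram_face below 0.005 m and value of joint index_knob below 0.002 m), for 0.2 s.
3. the ram, brought down by the lever, has seated the rim (pressed in at least 3 mm of 4) (all of step 2 and value of joint rim above 0.003 m and value of joint lever above 0.6 rad), for 0.1 s.
At the end, for the whole second after the job is handed in: The rim is pressed in at least 3 mm of its 4 mm, the black chestpiece stands under the ram axis within 5 mm, the index knob is home within 2 mm, the lever is back up (below 0.1 rad), and both chestpieces sit upright (within 7 degrees) at rest on their nests' floors (all of step 2 and value of joint rim above 0.003 m and value of joint lever below 0.1 rad and angle between each of black_chestpiece, bell_chestpiece's own z axis and vertical below 0.12 rad and height (world z) of black_chestpiece between 0.038 and 0.047 m and height (world z) of bell_chestpiece between 0.038 and 0.047 m and linear speed of each of black_chestpiece, bell_chestpiece below 0.02 m/s); the robot touches nothing.
It fails at once if the lever is worked (ram down more than 8 mm) while the carriage is not locked with the black chestpiece under the ram (value of joint lever above 0.27 rad and not (horizontal distance between black_chestpiece and ram_face below 0.006 m and value of joint index_knob below 0.003 m)).
It fails at once if a bystander on the counter is moved by more than 20 mm (distance of any of ear_tip_tray, ear_tip0, ear_tip1, tuning_fork, reflex_hammer, gel_bottle, specimen_jar from where it was at the start of the episode above 0.02 m).
It also fails if it takes over 42 s, if anything falls off the work surface, if the arm or the gripper's body presses on something with over 40 N, if the wrist force passes 120 N, or if a joint passes its speed limit or range.

## Working session

There is one attempt and no reset: what is moved stays moved. The work goes in short steps, Python scripts to look and compute and a tool call to move; the robot and the scene stay as the last step left them, time stands still between calls to the robot, and variables do not carry over. Pictures are saved under pics/ and viewed, about 8 in all and at most 12, crops included, and the job is handed in when it is done.

Besides the shell and the picture viewer there is one more tool, called in YAML: its name, and indented under it one key for each argument. drive_tool: Moves the arm, as the interface text tells. Its arguments: {"type":"object","properties":{"moves":{"type":"array"},"squeeze":{"type":"number"}},"required":["moves"]}

```bash
mkdir -p pics; ls; python3 - <<'E'
from rig import *
import cv2,json
s=observe(); print(s)
for n in("side","top"):
    cv2.imwrite(f"pics/{n}0.png",snapshot(n)[:,:,::-1]); print(n,camera_model(n))
E
```

```text
pics
{'time': 0.0, 'qpos': array([-1.43452094,  0.42673862,  0.07385045,  1.60661652, -0.03411333,
        1.11077637, -0.06709872]), 'qd': array([ 0.00191696, -0.0006493 , -0.00021047, -0.00147822, -0.00051969,
       -0.00033627, -0.00038842]), 'tau': array([-1.85033350e-03, -9.35815430e+01,  3.66591297e+00, -4.54181671e+01,
       -4.88370506e-02,  2.00590136e-02,  1.07668302e-04]), 'tcp_pos': array([0.19018569, 0.64719565, 0.20476698]), 'orientation': array([-0.56581895,  0.56640704,  0.42334941, -0.42403687]), 'force': array([0.40952572, 0.82144529, 0.16859756]), 'ft_torque': array([ 0.01095537, -0.00935436, -0.03946422]), 'finger_gap': 1.0006235370946308}
side {'fx': 415.92145424572175, 'fy': 415.92145424572175, 'cx': 275.7120339992048, 'cy': 206.9004309054309, 'origin': array([ 0.21411312, -0.92446751,  0.97495949]), 'rotation': array([ 0.89729328,  0.42020122, -0.06545381, -0.11837022])}
top {'fx': 389.43691655175695, 'fy': 389.43691655175695, 'cx': 283.8871426624657, 'cy': 209.66163460365945, 'origin': array([ 0.31350756, -0.01537066,  1.3384034 ]), 'rotation': array([ 0.70827473,  0.04638192, -0.05470097, -0.70228444])}
```

View pics/side0.png

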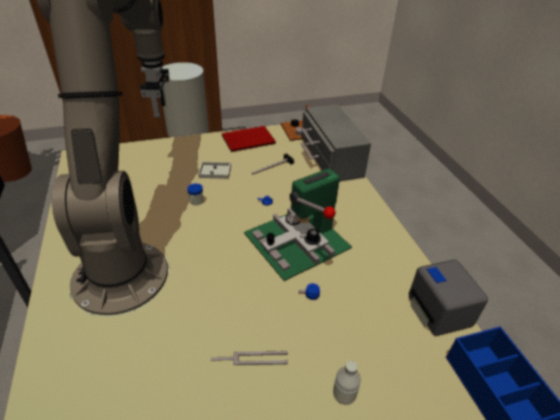

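View pics/top0.png

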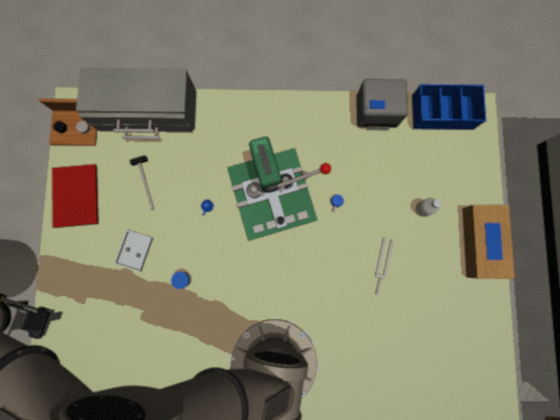

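Side view: press around (300,230), knob about (270,239), black disc about (313,236) on the lever side, and the red ball at (330,212). Blue look-alikes are at (266,200) and (313,291). Top view: knob (280,220), black disc (287,182), chrome bell (255,189), ball (325,168). I'll measure these and check with a close crop.

```bash
cat > h.py <<'E'
import numpy as np, cv2
from rig import *
from scipy.spatial.transform import Rotation as R
def rot(q): return R.from_quat(np.r_[q[1:],q[0]])
def ray(n,u,v):
    c=camera_model(n); d=np.array([(u-c['cx'])/c['fx'],-(v-c['cy'])/c['fy'],-1]); return np.array(c['origin']),rot(c['rotation']).apply(d)
def onz(n,u,v,z):
    o,d=ray(n,u,v); return o+d*(z-o[2])/d[2]
def tri(a,b):
    A=[];y=[]
    for o,d in(ray('side',*a),ray('top',*b)):
        d=d/np.linalg.norm(d);P=np.eye(3)-np.outer(d,d);A.append(P);y.append(P@o)
    return np.linalg.lstsq(np.vstack(A),np.hstack(y),rcond=None)[0]
def proj(n,p):
    c=camera_model(n); q=rot(c['rotation']).inv().apply(np.array(p)-c['origin']); return c['cx']+c['fx']*q[0]/-q[2],c['cy']-c['fy']*q[1]/-q[2]
E
python3 - <<'E'
from h import *
S=cv2.imread('pics/side0.png');T=cv2.imread('pics/top0.png')
def blob(im,f,box):
    x0,y0,x1,y1=box;m=f(im[y0:y1,x0:x1].astype(int)).astype(np.uint8)
    n,l,s,c=cv2.connectedComponentsWithStats(m);k=1+np.argmax(s[1:,4]);return c[k]+[x0,y0],s[k]
red=lambda a:(a[...,2]>110)&(a[...,1]<60)
blk=lambda a:a.max(-1)<45
a,_=blob(S,red,(315,195,345,225));b,_=blob(T,red,(312,155,340,180))
print('ball',a,b,tri(a,b),onz('top',*b,.248),onz('side',*a,.248))
a,s1=blob(S,blk,(258,228,285,250));b,s2=blob(T,blk,(270,210,292,230))
print('knob',a,s1,b,s2,tri(a,b),onz('top',*b,.07),onz('side',*a,.064))
# base green, rectangle at z~? 
g=((T[...,1]>T[...,2]+25)&(T[...,1]>T[...,0]+10)&(T[...,2]<90)).astype(np.uint8)
m=np.zeros_like(g);m[130:245,220:325]=g[130:245,220:325]
r=cv2.minAreaRect(cv2.findNonZero(m));print(r,[onz('top',*p,.02).round(3) for p in cv2.boxPoints(r)])
A=cv2.resize(S[165:285,235:355],(400,400),interpolation=2);B=cv2.resize(T[130:250,220:340],(400,400),interpolation=2)
cv2.imwrite('pics/crop0.png',np.hstack([A,B]))
E
```

```text
ball [329.15 211.05] [324.93421053 168.28947368] [ 0.59160477 -0.14428443  0.2554689 ] [ 0.59200616 -0.14480694  0.248     ] [ 0.59715408 -0.13607137  0.248     ]
knob [270.08823529 238.13235294] [ 9  5  7 12 68] [280. 219.] [ 8  8  5  3 11] [ 0.46515024 -0.01705163  0.06676114] [ 0.46524799 -0.01712193  0.07      ] [ 0.46541778 -0.01427539  0.064     ]
((268.8006896972656, 184.32952880859375), (94.76556396484375, 71.29438018798828), 73.44293212890625) [array([0.715, 0.191, 0.02 ]), array([ 0.792, -0.048,  0.02 ]), array([ 0.47 , -0.142,  0.02 ]), array([0.399, 0.09 , 0.02 ])]
```

View pics/crop0.png

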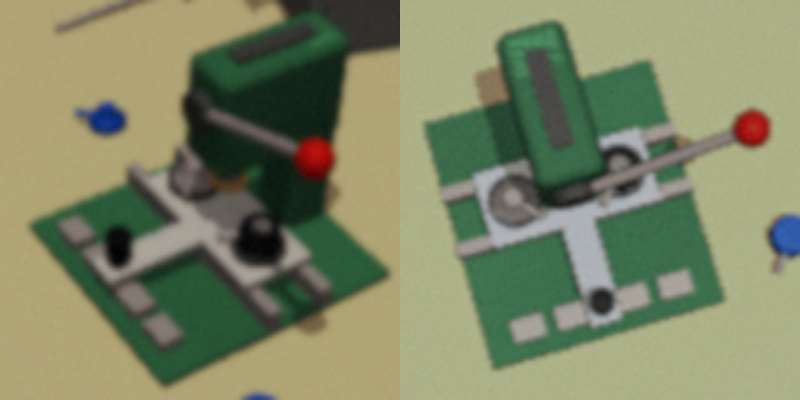

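```bash
cat >> h.py <<'E'
import rig
yaw=np.deg2rad(16.5); PX=np.array([np.cos(yaw),np.sin(yaw),0]);PY=np.array([-np.sin(yaw),np.cos(yaw),0])
knob=np.array([.465,-.0165,.079]); O=knob+.125*PX; O[2]=0
def P(x,y,z): return O+x*PX+y*PY+[0,0,z]
def tool():
    s=observe(); return s,rot(s['orientation'])
def to(p,s=None):
    s,r=tool(); return r.inv().apply(np.array(p)-s['tcp_pos']).round(4)
E
python3 - <<'E'
from h import *
s,r=tool();print(r.as_matrix().round(3)); print([n for n in dir(rig) if not n.startswith('_')], getattr(rig,'tips_ahead',None))
x=r.as_matrix()[:,0]; a=np.arctan2(PY@np.cross([0,0,1],x),PY@x)
print('world yaw to turn x to PY',np.rad2deg(a),'or',np.rad2deg(a-np.pi*np.sign(a)))
print('O',O,'black',P(0,-.055,.06),'ball',P(-.039,-.160,.248))
for n in('side','top'): print(n,proj(n,P(0,-.055,.072)),proj(n,P(0,.055,.068)),proj(n,P(-.039,-.16,.248)))
print(to([.45,.25,.205]),to([.465,-.0165,.205]),to([.465,-.0165,.13]))
E
```

```text
[[ 0.282 -0.    -0.959]
 [ 0.959 -0.001  0.282]
 [-0.001 -1.    -0.   ]]
['PlanningError', 'camera_model', 'observe', 'sign_off', 'snapshot', 'tips_ahead'] 0.022
world yaw to turn x to PY 32.8788436044985 or -147.12115639550152
O [0.58485247 0.01900192 0.        ] black [ 0.60047331 -0.03373317  0.06      ] ball [ 0.59290095 -0.14548584  0.248     ]
side (np.float64(312.8757088778214), np.float64(233.04776496104782)) (np.float64(293.46242562147444), np.float64(214.54757981990528)) (np.float64(328.9394235559122), np.float64(213.48801361480324))
top (np.float64(285.36623289374546), np.float64(178.57081546512418)) (np.float64(253.51466488023462), np.float64(187.72151444379782)) (np.float64(325.1675585345463), np.float64(167.98885073381626))
[-3.079e-01  2.000e-04 -3.613e-01] [-5.593e-01  5.000e-04 -4.508e-01] [-0.5592  0.0755 -0.4508]
```

The choice is clear: the black disc with the grey membrane is at the −y nest, the chrome bell at +y, so the carriage moves +55 mm. The projections match the blobs. Approaching now.

drive_tool:
  moves:
    - [1,-0.03,0,-0.035,-0.06]
    - [1,-0.06,0,-0.07,-0.12]
    - [1,-0.09,0,-0.105,-0.18]
    - [1,-0.12,0,-0.14,-0.24]
    - [1,-0.15,0,-0.175,-0.3]
    - [1,-0.18,0,-0.21,-0.36]
    - [1,-0.21,0,-0.245,-0.42]
    - [1,-0.24,0,-0.28,-0.48]
    - [1,-0.27,0,-0.315,-0.53]
    - [1,-0.308,0,-0.361,-0.574]

```text
time: 0.93
tcp_pos: [0.4183, 0.2964, 0.2055]
orientation: [0.422, -0.422, -0.567, 0.567]
force: [0.5, 1.4, 0.3]
finger_gap: 0.999
```

```bash
python3 - <<'E'
from h import *
s,r=tool();print(s['time'],s['tcp_pos'],r.as_matrix().round(3),s['qpos'].round(2));print(to([.465,-.0165,.205]),np.arctan2(PY@np.cross([0,0,1],r.as_matrix()[:,0]),PY@r.as_matrix()[:,0]))
E
```

```text
0.9333 [0.41827541 0.29644814 0.20546763] [[-0.287 -0.    -0.958]
 [ 0.958  0.    -0.287]
 [ 0.    -1.     0.   ]] [-0.89  0.16  0.17  1.97 -0.03  1.01  1.15]
[-0.3132  0.0005  0.045 ] -0.0029754651653403604
```

drive_tool:
  moves:
    - [1,-0.04,0,0.005,0]
    - [1,-0.08,0,0.01,0]
    - [1,-0.12,0,0.016,0]
    - [1,-0.16,0,0.022,0]
    - [1,-0.2,0,0.028,0]
    - [1,-0.24,0,0.034,0]
    - [1,-0.28,0,0.04,0]
    - [1,-0.313,0.02,0.045,0]
    - [1,-0.313,0.05,0.045,0]
    - [1,-0.313,0.075,0.045,0]

```text
time: 1.77
tcp_pos: [0.4636, -0.0165, 0.1296]
orientation: [-0.424, 0.424, 0.566, -0.566]
force: [-0.3, 1.5, -0.6]
finger_gap: 1.003
```

```bash
python3 - <<'E'
from h import *
s,r=tool();print(s['time'],s['tcp_pos'],s['qpos'].round(2));print(to([.465,-.0165,.072]))
S=snapshot('side')[:,:,::-1];T=snapshot('top')[:,:,::-1];print(observe()['tcp_pos'])
print(proj('side',observe()['tcp_pos']-[0,0,.022]),proj('top',observe()['tcp_pos']-[0,0,.022]))
A=cv2.resize(S[165:285,235:355],(400,400),interpolation=2);B=cv2.resize(T[130:250,220:340],(400,400),interpolation=2)
cv2.imwrite('pics/crop1.png',np.hstack([A,B]))
E
```

```text
1.7667 [ 0.46359326 -0.01650828  0.12960766] [-0.49  0.18  0.43  2.16 -0.1   0.82  1.86]
[-0.0004  0.0576 -0.0013]
[ 0.46125533 -0.01511106  0.12773401]
(np.float64(268.97803500084), np.float64(228.7646534340211)) (np.float64(279.3852801505875), np.float64(218.90648632030502))
```

View pics/crop1.png

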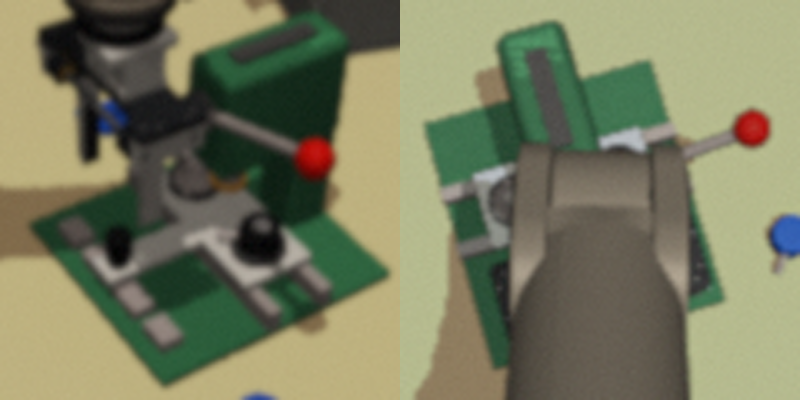

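Side crop: knob at (118,245), fingers straddling it with their tips near (90,158) and (150,222), somewhat higher in the picture than I expected. I'll lower part way and check again.

drive_tool:
  moves:
    - [1,0,0.01,0,0]
    - [1,0,0.02,0,0]
    - [1,0,0.025,0,0]
    - [1,0,0.025,0,0]
    - [1,0,0.025,0,0]
    - [1,0,0.025,0,0]
    - [1,0,0.025,0,0]
    - [1,0,0.025,0,0]
    - [1,0,0.025,0,0]
    - [1,0,0.025,0,0]

```text
time: 2.7
tcp_pos: [0.4636, -0.0144, 0.1057]
orientation: [-0.423, 0.423, 0.567, -0.567]
force: [-0.6, -0.8, 0.1]
finger_gap: 0.998
```

```bash
python3 - <<'E'
from h import *
s,r=tool();print(s['time'],s['tcp_pos'],s['qd'].round(3));print(to([.465,-.0165,.072]))
S=snapshot('side')[:,:,::-1];A=cv2.resize(S[190:265,235:335],(800,600),interpolation=2)
for d in(-.047,.047,0):
    u,v=proj('side',s['tcp_pos']-[0,0,.022]+d*PY); cv2.circle(A,(int((u-235)*8),int((v-190)*8)),4,(0,0,255),-1)
u,v=proj('side',[.465,-.0165,.079]);cv2.circle(A,(int((u-235)*8),int((v-190)*8)),4,(0,255,255),-1)
cv2.imwrite('pics/crop2.png',A)
E
```

```text
2.7 [ 0.46364122 -0.01438574  0.10566237] [ 0.002  0.002  0.    -0.    -0.     0.     0.   ]
[-0.0024  0.0337 -0.0007]
```

View pics/crop2.png

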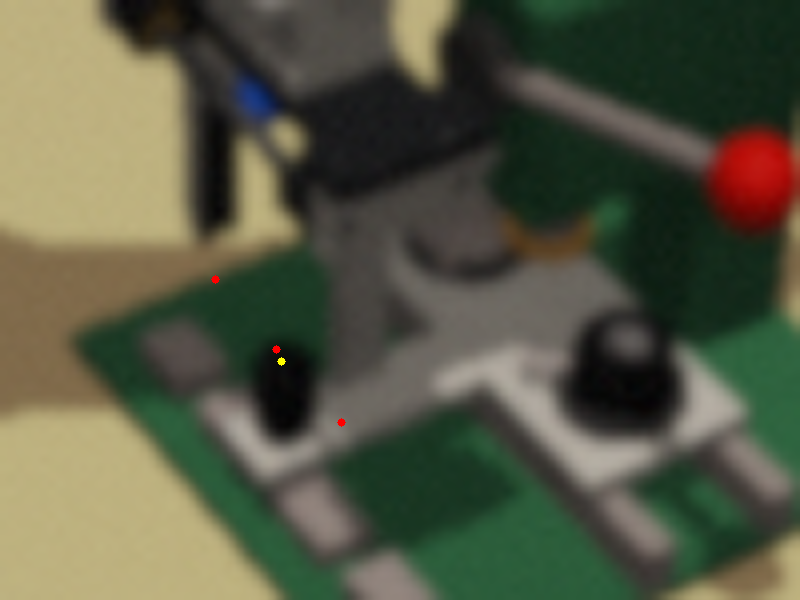

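Side crop: knob at (285,385) sits between the fingers laterally, with tips near (210,235) and (360,375). They appear about 15 mm higher than the model says, which does no harm. I'll lower to grip height and check the force and picture before closing.

drive_tool:
  moves:
    - [1,-0.001,0.01,0,0]
    - [1,-0.002,0.018,0,0]
    - [1,-0.002,0.024,0,0]
    - [1,-0.002,0.029,0,0]
    - [1,-0.002,0.034,0,0]
    - [1,-0.002,0.034,0,0]
    - [1,-0.002,0.034,0,0]
    - [1,-0.002,0.034,0,0]
    - [1,-0.002,0.034,0,0]
    - [1,-0.002,0.034,0,0]

```text
time: 3.58
tcp_pos: [0.4643, -0.0163, 0.0718]
orientation: [-0.423, 0.423, 0.567, -0.566]
force: [0.4, -0.1, -0.2]
finger_gap: 1.0
```

```bash
python3 - <<'E'
from h import *
s,r=tool();print(s['time'],s['tcp_pos'],s['force']);print(to([.465,-.0165,.072]))
S=snapshot('side')[:,:,::-1];A=cv2.resize(S[190:265,235:335],(800,600),interpolation=2)
cv2.imwrite('pics/crop3.png',A)
E
```

```text
3.5833 [ 0.46431947 -0.01629698  0.07176446] [ 0.44866094 -0.06577058 -0.15273929]
[-0.0004 -0.0002 -0.0006]
```

View pics/crop3.png

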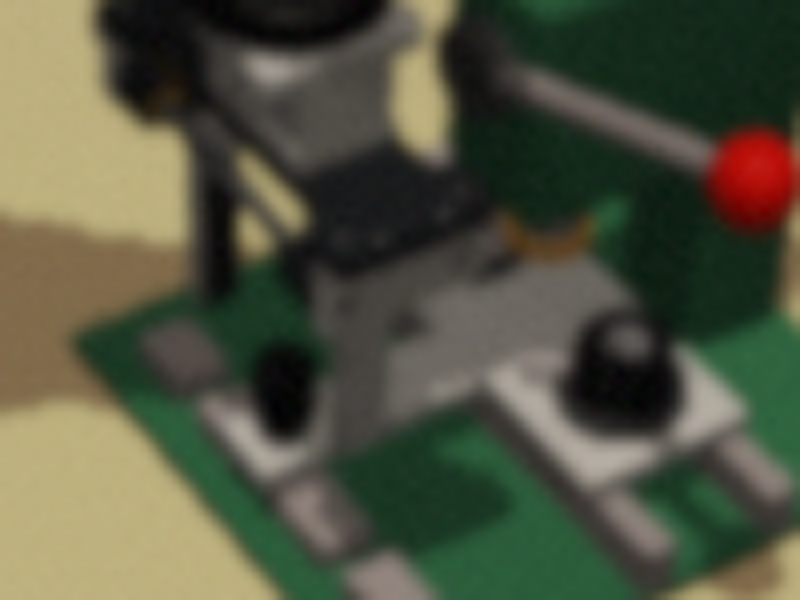

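No contact, and the knob (285,385) is centred between the tips (215,300) and (355,455). Lowering 5 mm more, then closing.

drive_tool:
  moves:
    - [1,0,0.003,0,0]
    - [1,0,0.005,0,0]
    - [0.7,0,0.005,0,0]
    - [0.5,0,0.005,0,0]
    - [0.35,0,0.005,0,0]
    - [0.25,0,0.005,0,0]
    - [0.2,0,0.005,0,0]
    - [0.15,0,0.005,0,0]
    - [0.1,0,0.005,0,0]
    - [0.1,0,0.005,0,0]
  squeeze: 30

```text
time: 4.47
tcp_pos: [0.4641, -0.0163, 0.0665]
orientation: [0.423, -0.423, -0.567, 0.567]
force: [-0.3, -0.6, 0.5]
finger_gap: 0.47
```

drive_tool:
  moves:
    - [0,0,0,0,0]
    - [0,0,0,0,0]
    - [0,0,0,0,0]
    - [0,0,0,0,0]
    - [0,0,0,0,0]
    - [0,0,0,0,0]
    - [0,0,0,0,0]
    - [0,0,0,0,0]
    - [0,0,0,0,0]
    - [0,0,0,0,0]

```text
time: 5.3
tcp_pos: [0.4641, -0.0164, 0.0665]
orientation: [0.423, -0.423, -0.567, 0.567]
force: [-0.4, -0.7, -0.1]
finger_gap: 0.27
```

Gap 0.27 × 94 ≈ 26 mm, so the knob is gripped. Lifting.

drive_tool:
  moves:
    - [0,0,-0.003,0,0]
    - [0,0,-0.006,0,0]
    - [0,0,-0.009,0,0]
    - [0,0,-0.012,0,0]
    - [0,0,-0.0145,0,0]
    - [0,0,-0.0145,0,0]
    - [0,0,-0.0145,0,0]
    - [0,0,-0.0145,0,0]
    - [0,0,-0.0145,0,0]
    - [0,0,-0.0145,0,0]
  squeeze: 40

```text
time: 6.13
tcp_pos: [0.4641, -0.0163, 0.0809]
orientation: [0.423, -0.423, -0.567, 0.567]
force: [3.4, 0.1, -10.4]
finger_gap: 0.266
```

Spring load is 10 N with a 14.4 mm lift. Sliding +55 mm (tool +x).

drive_tool:
  moves:
    - [0,0.006,0,0,0]
    - [0,0.012,0,0,0]
    - [0,0.019,0,0,0]
    - [0,0.026,0,0,0]
    - [0,0.033,0,0,0]
    - [0,0.04,0,0,0]
    - [0,0.047,0,0,0]
    - [0,0.052,0,0,0]
    - [0,0.055,0,0,0]
    - [0,0.055,0,0,0]

```text
time: 6.97
tcp_pos: [0.4477, 0.0373, 0.0808]
orientation: [0.423, -0.422, -0.567, 0.567]
force: [-3.2, 2.1, -9.6]
finger_gap: 0.268
```

```bash
python3 - <<'E'
from h import *
s,r=tool();d=s['tcp_pos']-np.array([.4641,-.0163,.0809]);print(s['tcp_pos'],'press dx dy',d@PX,d@PY,d[2],s['force'],s['finger_gap'])
S=snapshot('side')[:,:,::-1];A=cv2.resize(S[190:265,235:335],(800,600),interpolation=2)
cv2.imwrite('pics/crop4.png',A)
E
```

```text
[0.44772767 0.03726072 0.08080389] press dx dy -0.00048604474980064663 0.05600506407789652 -9.610686529598622e-05 [-3.20417725  2.14640354 -9.57236501] 0.2681752039989868
```

View pics/crop4.png

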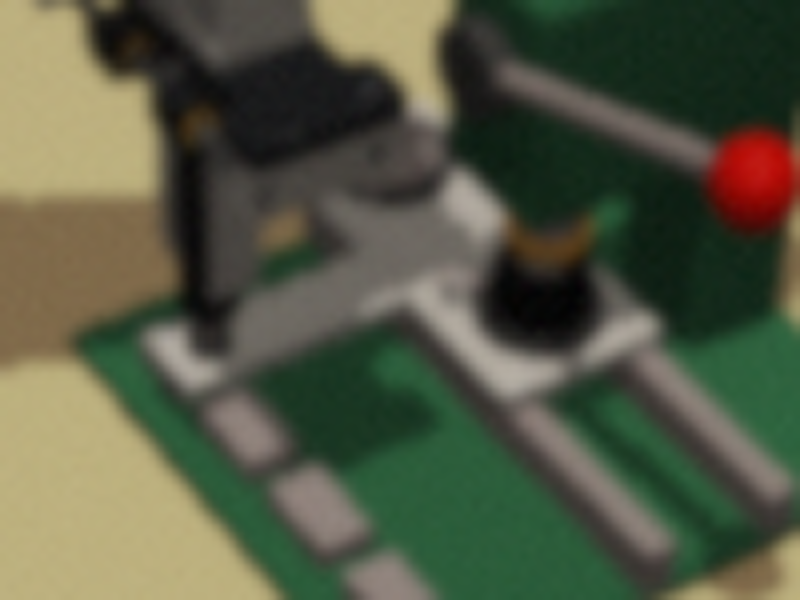

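The carriage moved 56 mm and the black chestpiece (540,300) is under the brass ram. Easing back 1 mm and lowering the knob home before releasing.

drive_tool:
  moves:
    - [0,-0.001,0.002,0,0]
    - [0,-0.001,0.005,0,0]
    - [0,-0.001,0.008,0,0]
    - [0,-0.001,0.011,0,0]
    - [0,-0.001,0.0145,0,0]
    - [0,-0.001,0.0145,0,0]
    - [0.3,-0.001,0.0145,0,0]
    - [0.5,-0.001,0.0145,0,0]
    - [0.5,-0.001,0.0145,0,0]
    - [0.5,-0.001,0.0145,0,0]

```text
time: 7.85
tcp_pos: [0.4496, 0.0355, 0.0668]
orientation: [-0.423, 0.423, 0.567, -0.566]
force: [-0.3, 0.0, -0.6]
finger_gap: 0.477
```

drive_tool:
  moves:
    - [0.7,0,0,0,0]
    - [0.7,0,-0.01,0,0]
    - [0.7,0,-0.04,0,0]
    - [0.5,0,-0.08,0,0]
    - [0.2,0,-0.12,0,0]
    - [0,0,-0.16,0,0]
    - [0,0,-0.2,0,0]
    - [0,0,-0.23,0,0]
    - [0,0,-0.26,0,0]
    - [0,0,-0.26,0,0]

```text
time: 8.68
tcp_pos: [0.4506, 0.0355, 0.3325]
orientation: [-0.422, 0.425, 0.569, -0.564]
force: [-0.1, 0.4, -0.2]
finger_gap: 0.238
```

```bash
python3 - <<'E'
from h import *
s,r=tool();print(s['time'],s['tcp_pos'],s['finger_gap'],s['qpos'].round(2));print(to(P(-.039,-.165,.32)))
S=snapshot('side')[:,:,::-1];A=cv2.resize(S[190:265,235:335],(800,600),interpolation=2)
for z in(.079,.090):
    u,v=proj('side',P(-.125,.055,z));print((u-235)*8,(v-190)*8)
cv2.imwrite('pics/crop5.png',A)
E
```

```text
8.6833 [0.45059514 0.03546528 0.3325469 ] 0.2377757323886799 [-0.65 -0.08  0.41  1.93  0.03  1.28  1.6 ]
[-0.2189  0.0131 -0.085 ]
209.88237630199683 279.93568167068224
209.76549309457187 259.4513404911618
```

View pics/crop5.png

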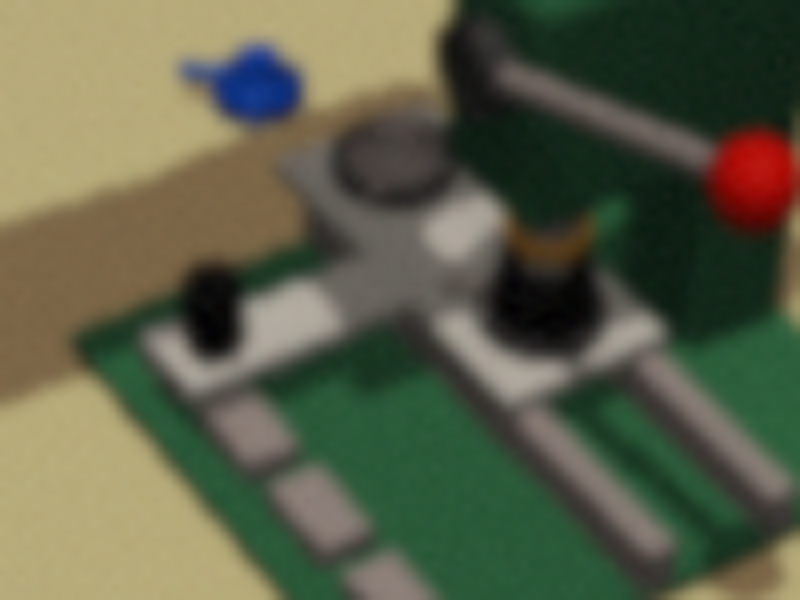

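The knob spans rows 262–358 against a predicted home top of 280. That is the same offset as at the start; raised by 11 mm it would sit 20 px higher. So it is home at the +55 notch, with the black chestpiece under the ram. Moving over the ball.

drive_tool:
  moves:
    - [0,-0.03,0,-0.012,0]
    - [0,-0.06,0,-0.024,0]
    - [0,-0.09,0,-0.036,0]
    - [0,-0.12,0,-0.048,0]
    - [0,-0.15,0,-0.06,0]
    - [0,-0.18,0,-0.072,0]
    - [0,-0.219,0,-0.085,0]
    - [0,-0.219,0,-0.085,0]
    - [0,-0.219,0,-0.085,0]
    - [0,-0.219,0,-0.085,0]

```text
time: 9.57
tcp_pos: [0.5919, -0.1503, 0.3258]
orientation: [0.424, -0.423, -0.566, 0.567]
force: [-0.2, 1.3, 0.5]
finger_gap: 0.002
```

```bash
python3 - <<'E'
from h import *
s,r=tool();print(s['time'],s['tcp_pos'],s['finger_gap'],s['qpos'].round(2),s['force']);print(to(P(-.039,-.165,.287)))
S=snapshot('side')[:,:,::-1];A=cv2.resize(S[140:240,270:390],(720,600),interpolation=2)
u,v=proj('side',s['tcp_pos']-[0,0,.022]);cv2.circle(A,(int((u-270)*6),int((v-140)*6)),4,(0,255,255),-1)
cv2.imwrite('pics/crop6.png',A)
E
```

```text
9.5667 [ 0.59188102 -0.15026904  0.32577819] 0.0024125120641673246 [-0.36  0.27  0.63  1.63 -0.16  1.3   2.16] [-0.24142799  1.2743462   0.46304943]
[-0.0007  0.0388 -0.0024]
```

View pics/crop6.png

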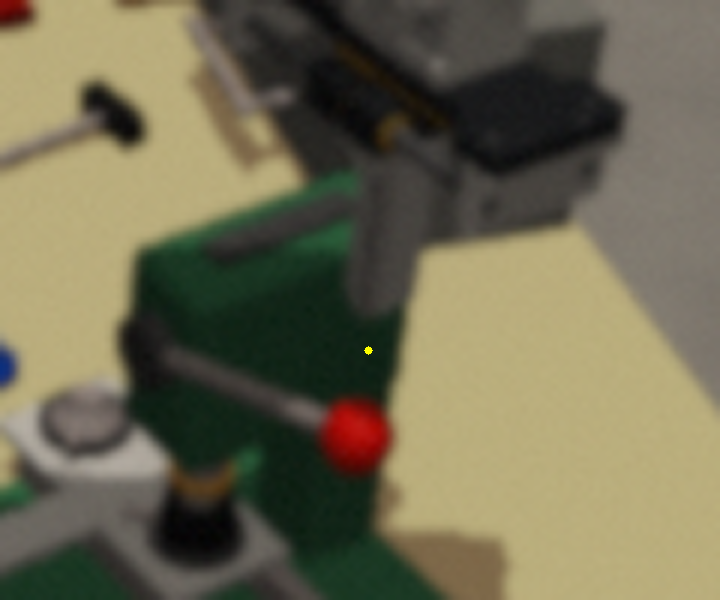

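The fingertips (375,310) are over the ball (355,435). Descending until contact.

drive_tool:
  moves:
    - [0,0,0.01,-0.001,0]
    - [0,0,0.02,-0.002,0]
    - [0,0,0.03,-0.002,0]
    - [0,0,0.036,-0.002,0]
    - [0,0,0.042,-0.002,0]
    - [0,0,0.046,-0.002,0]
    - [0,0,0.05,-0.002,0]
    - [0,0,0.054,-0.002,0]
    - [0,0,0.058,-0.002,0]
    - [0,0,0.058,-0.002,0]

```text
time: 10.45
tcp_pos: [0.5942, -0.1498, 0.2677]
orientation: [0.423, -0.423, -0.566, 0.567]
force: [-0.1, 0.5, 0.5]
finger_gap: 0.003
```

```bash
python3 - <<'E'
from h import *
S=snapshot('side')[:,:,::-1];A=cv2.resize(S[170:230,300:360],(400,400),interpolation=2)
T=snapshot('top')[:,:,::-1];B=cv2.resize(T[140:200,290:350],(400,400),interpolation=2)
cv2.imwrite('pics/crop7.png',np.hstack([A,B]))
E
```

```text
(no output)
```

View pics/crop7.png

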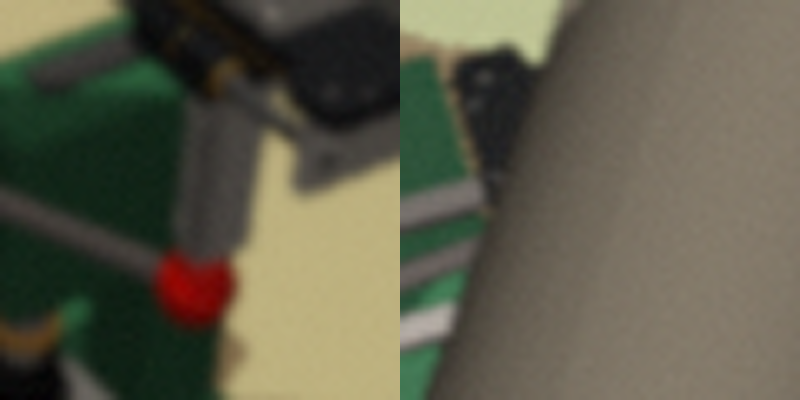

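The fingertips (215,250) are just at the ball's top (195,247), slightly to its right. Shifting 4 mm towards press −x and continuing down.

drive_tool:
  moves:
    - [0,0,-0.004,0.002,0]
    - [0,0,-0.004,0.004,0]
    - [0,0,0,0.004,0]
    - [0,0,0.003,0.004,0]
    - [0,0,0.006,0.004,0]
    - [0,0,0.009,0.004,0]
    - [0,0,0.012,0.004,0]
    - [0,0,0.015,0.004,0]
    - [0,0,0.018,0.004,0]
    - [0,0,0.018,0.004,0]

```text
time: 11.38
tcp_pos: [0.5911, -0.1522, 0.2505]
orientation: [0.423, -0.424, -0.566, 0.567]
force: [1.2, -5.9, 6.5]
finger_gap: 0.006
```

Contact, 6.5 N up. Continuing down.

drive_tool:
  moves:
    - [0,0,0.005,0,0]
    - [0,0,0.01,0,0]
    - [0,0,0.015,0,0]
    - [0,0,0.02,0,0]
    - [0,0,0.025,0,0]
    - [0,0,0.03,0,0]
    - [0,0,0.035,0,0]
    - [0,0,0.04,0,0]
    - [0,0,0.04,0,0]
    - [0,0,0.04,0,0]

```text
time: 12.22
tcp_pos: [0.5909, -0.1514, 0.2106]
orientation: [0.423, -0.423, -0.566, 0.567]
force: [0.0, -1.9, 7.1]
finger_gap: 0.005
```

Good: the side load has dropped and the push is steady. Continuing.

drive_tool:
  moves:
    - [0,0,0.005,0,0]
    - [0,0,0.01,0,0]
    - [0,0,0.015,0,0]
    - [0,0,0.02,0,0]
    - [0,0,0.025,0,0]
    - [0,0,0.03,0,0]
    - [0,0,0.034,0,0]
    - [0,0,0.038,0,0]
    - [0,0,0.04,0,0]
    - [0,0,0.04,0,0]

```text
time: 13.05
tcp_pos: [0.5908, -0.1508, 0.1705]
orientation: [-0.423, 0.423, 0.567, -0.567]
force: [-1.4, 0.0, 8.3]
finger_gap: 0.002
```

drive_tool:
  moves:
    - [0,0,0.002,0,0]
    - [0,0,0.004,0,0]
    - [0,0,0.006,0,0]
    - [0,0,0.008,0,0]
    - [0,0,0.01,0,0]
    - [0,0,0.012,0,0]
    - [0,0,0.014,0,0]
    - [0,0,0.015,0,0]
    - [0,0,0.015,0,0]
    - [0,0,0.015,0,0]

```text
time: 13.88
tcp_pos: [0.5905, -0.1492, 0.1557]
orientation: [-0.423, 0.422, 0.567, -0.566]
force: [-4.0, 6.8, 9.6]
finger_gap: 0.0
```

drive_tool:
  moves:
    - [0,0,0.001,0,0]
    - [0,0,0.002,0,0]
    - [0,0,0.003,0,0]
    - [0,0,0.004,0,0]
    - [0,0,0.005,0,0]
    - [0,0,0.006,0,0]
    - [0,0,0.006,0,0]
    - [0,0,0.006,0,0]
    - [0,0,0.006,0,0]
    - [0,0,0.006,0,0]

```text
time: 14.72
tcp_pos: [0.5908, -0.1489, 0.151]
orientation: [-0.423, 0.422, 0.568, -0.566]
force: [-11.1, 12.9, 32.0]
finger_gap: 0.007
```

```bash
python3 - <<'E'
from h import *
S=snapshot('side')[:,:,::-1].astype(int);m=((S[...,2]>90)&(S[...,1]<60)&(S[...,0]<70))[190:270,300:370].astype(np.uint8)
n,l,s,c=cv2.connectedComponentsWithStats(m);k=1+np.argmax(s[1:,4]);print(c[k]+[300,190],s[k])
for a in(0,.5,.6,.65,.68):
    t=.346-a;print(a,proj('side',P(-.039,-.17*np.cos(t),.19+.17*np.sin(t))))
print(observe()['force'])
E
```

```text
[325.36842105 243.31578947] [20 50 11  8 57]
0 (np.float64(328.9096329476945), np.float64(213.57012472158905))
0.5 (np.float64(327.7006422042957), np.float64(237.77362379670024))
0.6 (np.float64(326.38917045921164), np.float64(241.2770891508123))
0.65 (np.float64(325.6174099619055), np.float64(242.83207782463484))
0.68 (np.float64(325.1192452692752), np.float64(243.70063733343298))
[-10.33604508  11.50073232  30.09521295]
```

Ball column 325.4 corresponds to about 0.66–0.68 rad, and the force jump marks the stop. Letting the lever follow back up.

drive_tool:
  moves:
    - [0,0,-0.01,0,0]
    - [0,0,-0.022,0,0]
    - [0,0,-0.034,0,0]
    - [0,0,-0.046,0,0]
    - [0,0,-0.058,0,0]
    - [0,0,-0.07,0,0]
    - [0,0,-0.082,0,0]
    - [0,0,-0.094,0,0]
    - [0,0,-0.106,0,0]
    - [0,0,-0.118,0,0]

```text
time: 15.6
tcp_pos: [0.5905, -0.151, 0.2685]
orientation: [0.423, -0.423, -0.567, 0.567]
force: [0.1, -0.1, 0.1]
finger_gap: 0.005
```

drive_tool:
  moves:
    - [0,0,-0.01,0,0]
    - [0,0,-0.03,0,0]
    - [0,0,-0.06,0,0]
    - [0,0,-0.09,0,0]
    - [0,0,-0.1,0,0]
    - [0,0.03,-0.1,0.03,0]
    - [0,0.06,-0.1,0.06,0]
    - [0,0.09,-0.1,0.09,0]
    - [0,0.12,-0.1,0.12,0]
    - [0,0.12,-0.1,0.12,0]

```text
time: 16.43
tcp_pos: [0.4369, -0.0682, 0.3679]
orientation: [-0.423, 0.422, 0.568, -0.566]
force: [1.8, -0.6, 0.9]
finger_gap: 0.009
```

```bash
python3 - <<'E'
from h import *
s=observe();print(s['time'],s['tcp_pos'],s['force'])
I=snapshot('side')[:,:,::-1];S=I.astype(int);m=((S[...,2]>110)&(S[...,1]<60))[190:270,300:370].astype(np.uint8)
n,l,st,c=cv2.connectedComponentsWithStats(m);k=1+np.argmax(st[1:,4]);print(c[k]+[300,190],st[k])
cv2.imwrite('pics/crop8.png',cv2.resize(I[190:265,245:345],(800,600),interpolation=2))
E
```

```text
16.4333 [ 0.43691057 -0.06819538  0.36793489] [ 1.84968371 -0.60846003  0.89136589]
[329.16666667 211.11904762] [24 17 11 10 84]
```

View pics/crop8.png

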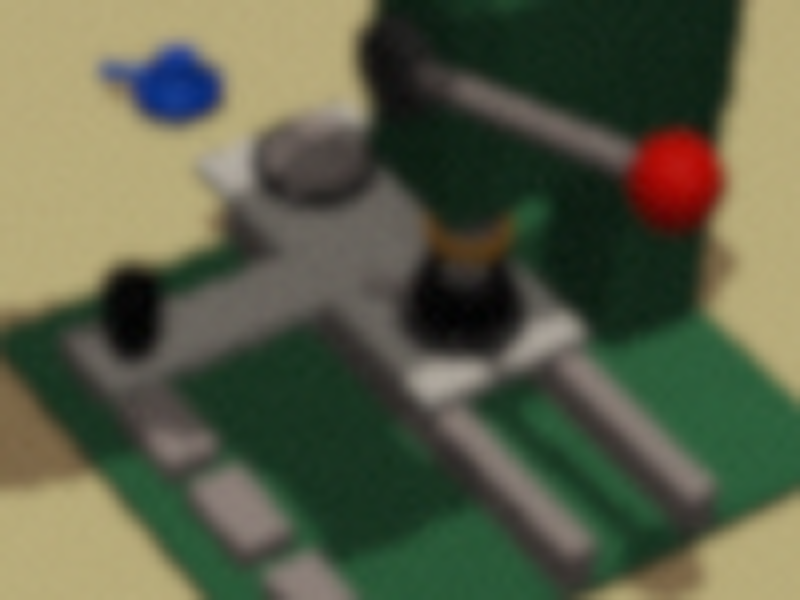

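The lever ball is back at its start pixel (329.2, 211.1). The knob is home at (132,312). The black chestpiece sits lower under the ram (465,300), with its grey membrane now visible below the brass, and the bell is in its nest at (315,160). Handing in.

```bash
python3 -c "
from rig import *
sign_off()"
```

```text
the job is handed in; nothing more can be done
```

The job is handed in, and my last checks agree with success, though sign-off gave no verdict. I gripped the index knob, lifted it about 14 mm, slid the carriage about 55 mm to the notch that puts the black chestpiece under the ram, and let the knob drop home. I then pushed the lever down to its stop, let it spring back and moved the arm clear, about 16 s of the 42 s allowed.

- **Knob:** in the pictures it sits at its home height at the +55 mm notch. I did not push-test the lock.
- **Lever stroke:** the push force rose from about 10 N to 32 N at the bottom after about 112 mm of ball travel, and the ball's pixel column matched 0.66–0.68 rad.
- **Rim:** I could not measure it directly. The full lever stroke and a visible gap under the ram imply it is seated.
- **Lever return:** the ball is back at its starting pixel (329.2, 211.1).
- **Chestpieces and counter:** both chestpieces look upright in their nests in the last picture. I never touched the other items, but I did not measure them at the end.
- **Disagreement:** in the side camera the fingertips appeared about 15 mm higher than the 22 mm tip distance predicted, and the ball about 7 mm higher. I relied on the measured force and opening at contact instead.

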